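# Hang the specimen carrier in its bayonet stand and lock it

## Task

Take the specimen carrier by its T-handle and hang it in the bayonet collar of the stand: let its two lugs down through the slots of the crown onto the index ring, then, pressing lightly on the sprung handle, twist it clockwise (seen from above) just until the lugs drop into the locking notches. Leave it locked there and let go; work gently, without forcing the carrier against the stand, and do not disturb the other things on the table.

Things in the scene. Friction and masses are not known exactly. Their poses are not given: they have to be found in the camera images.
- handle_mid (a point): Middle of the carrier's T-handle: a black bar 46 mm long (x), 14 mm thick (y), 28 mm tall, pinched across its 14 mm with fingers pointing down. Unpressed it is 89 mm above the carrier's underside (bar's lower edge 75 mm). The handle is sprung: it pushes straight down into the barrel by up to 7 mm, against 2 N at first and 5.5 N at the end; it does not turn or lift relative to the barrel.
- lug_line (a point): Centre of the carrier's two lugs, on the barrel's axis, 40 mm above the carrier's underside. The lugs are level round steel pins of 8 mm diameter at opposite sides of the barrel, along x, in line with the handle bar; their tips are 74 mm apart. z up along the barrel.
- carrier: The specimen carrier, loose, standing upright on the table at the start, 0.12 to 0.25 kg: aluminium barrel of 48 mm diameter, 55 mm tall, its foot tapering to 38 mm over the lowest 7 mm, with two lugs and a T-handle. Origin at the centre of its underside, z up, x along lugs and handle bar. Half a turn gives the same carrier.
- collar_top (a point): Centre of the stand's crown at its upper face, 78 mm above the table; x along the line through the two slots. The crown is a steel ring, 80 mm outside, bore 51 mm, 5 mm thick, cut through at +x and -x by slots 13 mm wide at the bore, wider outward. A lug on the index ring's flat has its centre line 12 mm below this point; fully locked, 18 mm below.
- stand: The stand (grey foot, column, bracket, steel crown), fixed to the table; nothing of it is higher than the crown. Origin on the collar's upright axis at table height, z up, x through the slots. Under the crown the lugs turn from the slots clockwise only (from above), up to about 95 degrees. The bore below is open: the carrier hangs by its lugs, its underside about 20 mm above the table.
- index_spot (a point): Point on the collar's axis level with the flat top of the index ring, 62 mm above the table, 11 mm under the crown's underside. The ring, dark steel, 80 mm across, is clamped at a different angle each time: its two opposite notches lie 40 to 79 degrees clockwise of the slots, hidden from above, to be found by feel. Lugs let go elsewhere on the flat stay unlocked.
- mouse: Computer mouse, a bystander.
- specimen_a: Mounted specimen, disc of 30 mm, a bystander.
- specimen_b: Mounted specimen, disc of 25 mm, a bystander.
- loupe: Small loupe, 36 mm, a bystander.
- caliper: Sliding caliper, 200 mm, a bystander.
- petri_dish: Petri dish, 61 mm, a bystander.
- pen: Pen, a bystander.
- tape: Roll of tape, 94 mm across, a bystander.
- notch_level (a point): Point on the collar's axis level with the floor of the notches, 56 mm above the table. Notches: 6 mm deep, floor 10.6 mm wide; first flank upright, far flank a 60 degree ramp, so turning on by more than a few degrees forces a lug hard up the ramp and out again. While the lightly pressed handle is turned, the drop is felt as the spring's push vanishing; stop turning there.

How it is judged:
By the outcome, as a careful person would: the job done as asked, in the order asked, and still so for the second after the job is handed in, with the robot touching nothing.
It also fails if it takes over 61 s, if anything falls off the work surface, if the arm or the gripper's body presses on something with over 40 N, if the wrist force passes 120 N, or if a joint passes its speed limit or range.

## Robot

A 7-joint arm with a two-finger parallel gripper is mounted at the origin on a cart in front of the work surface, level with it; the furniture and walls round the work are solid. World frame = base frame: x ahead of the robot, y to its left, z up, the work surface at z = 0. Lengths are in m, angles in rad, forces in N, time in s.
With the tool pointing down it reaches from about 0.35 to 0.9 m from the base axis. Payload 19.9 kg.
Tool frame: the origin (TCP) lies between the finger pads; the fingertips stand 17 mm ahead of it and the grasp point (between the pads) lies 2 mm behind it; z points along the fingers, y is the line along which they close (so a half turn about z gives the same grasp; the last joint's range is limited). The gripper opens to 94 mm and grips with 3 to 60 N. Pads are 16 mm wide; open, the fingers measure 119 mm over their backs; the gripper's body (75 mm by 177 mm) begins 78 mm behind the grasp point.
Start: joints at [1.244, 0.417, -0.01, 1.614, 0.005, 1.111, -0.053], TCP at [0.176, -0.6, 0.222] pointing down, gripper open.
Joint ranges: [-2.81, 2.81], [-0.39, 2.02], [-1.27, 1.25], [0.06, 2.57], [-1.19, 4.33], [0.19, 2], [-2.82, 2.82]. Speed limits (rad/s): [1.89, 1.89, 2.39, 2.39, 3.01, 3.01, 3.01].

## Interface

Orientations are given as a unit quaternion [w, x, y, z].
In Python, from station import manip gives the robot as it stands. The module is installed in compiled form; this text tells all that it offers.
- The arm moves only by the tool arm_command, never from a script. Its argument "moves" is one flat list of numbers, 4 for each row, row after row: the shift along the tool's x, y, z in units of 30 mm (1.0 is 30 mm), then the turn about the tool's z in units of 4 degrees (1.0 is 4 degrees). In form: [tx, ty, tz, twist, tx, ty, tz, twist, ...]. A call has 1 to 8 rows; each row shifts and turns the commanded pose from where the row before left it, along the tool's axes as they then stand; what a row does not reach is not made up. A row lasts 1/10 s, in which the tool goes at most 50 mm and 8.59 degrees, less where a joint would pass 70% of its speed; a pose out of reach is approached as far as the arm can. A call with a number of a shift or a turn outside -1 to 1 is refused whole. A call with a gripper value outside its range is refused whole. "grip" is the finger opening in mm, from 0 to 94, set as the call begins (left out, the last holds). The fingers move at their own pace and stop on an object; "squeeze" is the grip in N (left out, the last holds). Time passes only in rows, so rows that do not move let the fingers close. It gives the time, the measured TCP pose, the force, the opening and the grip force at its end, in the units of the state.
- manip.get_state(): the state, without advancing time (a new reading comes with each control period).
- manip.capture(name): name is "side" or "top" or "wrist"; returns a dict with "pixels" (480x640x3 uint8, red, green, blue), "fov_y" (degrees; the focal length in pixels is half the picture's height over the tangent of half this angle, whatever the lens; pixels are square), "cx", "cy" (the principal point, pixels), "position" and "rotation" of the camera in the world. Camera axes: x right, y down, z forward; pixel columns grow to the right and rows downward; lengths in m; the calibration is good to about 2 mm. A picture is of the moment at which its call begins. There is no depth.
- manip.job_done(): hands the job in; it is judged then, once.
Trained networks look in a picture, given as the dict that the camera call returned (one of the last four; its "shot" number tells which), for a name from the list of things; names that differ only in an ending like _2 or _b are one class to them, and where a whole thing is asked for, a point or a joint stands for the part that bears it (a point fixed in the world has none). Each returns a list of dicts, best first, with "confidence" (0 to 1); they miss things now and then, are a little off and sometimes report something else, mostly with a low value. They report only what shows in the picture. A call takes as long as a camera call.
- manip.recognise(picture, thing): "box" ([left, top, right, bottom] in pixels, round what is visible of it).
- manip.pinpoint(picture, thing): "pixel" ([column, row] in pixels: a listed point, or the origin of a listed thing).
The state is a dict: "t": time; "qpos": joint angles; "joint_velocities": joint speeds; "joint_efforts": joint torques, N m; "eef_pos": TCP position; "orientation": TCP orientation; "force": force on the tool from outside, world axes, zero at the start; "wrist_torque": the same for the moment, N m; "grip_width": finger opening in m; "grip_force": force on a finger pad.
Only numpy, scipy, OpenCV 4.12 (cv2) and the standard library are available. Lean on these libraries where they do the work, as an engineer would, in place of code of your own. Each camera call takes 0.05 s, during which the arm holds its last target. There are 200 camera calls.

## Working session

There is one attempt and no reset: what is moved stays moved. The work goes in short steps, Python scripts to look and compute and a tool call to move; the robot and the scene stay as the last step left them, time stands still between calls to the robot, and variables do not carry over. Pictures are saved under pics/ and viewed, at most 10 in all, crops included, and the job is handed in when it is done.

Besides the shell and the picture viewer there is one more tool, called in YAML: its name, and indented under it one key for each argument. arm_command: Moves the arm, as the interface text tells. Its arguments: {"type":"object","properties":{"moves":{"type":"array","items":{"type":"number","minimum":-1,"maximum":1}},"grip":{"type":"number"},"squeeze":{"type":"number"}},"required":["moves"]}

```bash
mkdir -p pics
cat > h.py <<'E'
import numpy as np, cv2
from station import manip
def ray(p,uv):
    f=240/np.tan(np.radians(p["fov_y"])/2)
    d=np.array([(uv[0]-p["cx"])/f,(uv[1]-p["cy"])/f,1.0])
    return np.array(p["position"]),np.array(p["rotation"])@d
def at_z(p,uv,z):
    o,d=ray(p,uv); return o+d*(z-o[2])/d[2]
def tri(obs):
    A=np.zeros((3,3));b=np.zeros(3)
    for p,uv in obs:
        o,d=ray(p,uv);d=d/np.linalg.norm(d);M=np.eye(3)-np.outer(d,d);A+=M;b+=M@o
    return np.linalg.solve(A,b)
def save(p,n): cv2.imwrite(f"pics/{n}.png",cv2.cvtColor(p["pixels"],cv2.COLOR_RGB2BGR))
Z=dict(handle_mid=.089,lug_line=.04,carrier=0,collar_top=.078,stand=0,index_spot=.062)
def look(cam,names,n=None):
    p=manip.capture(cam)
    if n: save(p,n)
    for t in names:
        for r in manip.pinpoint(p,t)[:2]:
            print(cam,t,np.round(r["pixel"],1),round(r["confidence"],2),np.round(at_z(p,r["pixel"],Z[t]),4))
    return p
E
python3 - <<'E'
from h import *
s=manip.get_state();print(s)
for c in("top","side"):
    p=look(c,["handle_mid","carrier","lug_line","collar_top","stand"],c+"0")
    print(p["position"],p["rotation"],p["fov_y"])
E
```

```text
{'t': 0.0, 'qpos': array([ 1.24451141,  0.41795821, -0.01027089,  1.61416333,  0.00469494,
        1.11072574, -0.05301792]), 'joint_velocities': array([-0.00055262, -0.00051418, -0.00065917, -0.00156471, -0.0005117 ,
       -0.00027317,  0.00065475]), 'joint_efforts': array([ 5.45893818e-04, -8.51239157e+01,  6.39170408e-01, -4.25977063e+01,
       -4.86805639e-02,  1.87481765e-02,  9.77949276e-05]), 'eef_pos': array([ 0.17546485, -0.59948855,  0.22183983]), 'orientation': array([-6.00227570e-04,  9.89882057e-01,  1.41891278e-01, -1.36810204e-04]), 'force': array([-0.75177372, -0.1050842 ,  0.34216696]), 'wrist_torque': array([-0.03172989, -0.00744679, -0.0631061 ]), 'grip_force': 0.0, 'grip_width': 0.09394180210123522}Traceback (most recent call last):
  File "<stdin>", line 4, in <module>
  File "h.py", line 21, in look
    print(cam,t,np.round(r["pixel"],1),round(r["confidence"],2),np.round(at_z(p,r["pixel"],Z[t]),4))
                                                                         ~~~~^^^^^^^^^^^^^^^^^^^
  File "h.py", line 8, in at_z
    o,d=ray(p,uv); return o+d*(z-o[2])/d[2]
        ~~~^^^^^^
  File "h.py", line 6, in ray
    return np.array(p["position"]),np.array(p["rotation"])@d
                                   ~~~~~~~~~~~~~~~~~~~~~~~^~
ValueError: matmul: Input operand 1 has a mismatch in its core dimension 0, with gufunc signature (n?,k),(k,m?)->(n?,m?) (size 3 is different from 4)
```

```bash
sed -i 's/np.array(p\["rotation"\])@d/R.from_quat(np.roll(p["rotation"],-1)).apply(d)/; 1a from scipy.spatial.transform import Rotation as R' h.py
python3 - <<'E'
from h import *
for c in("top","side"):
    p=look(c,["handle_mid","carrier","lug_line","collar_top","stand"],c+"0")
    print(p["position"],p["rotation"],p["fov_y"])
E
```

```text
top handle_mid [414.3 228.9] 0.54 [ 0.5281 -0.1929  0.089 ]
top handle_mid [264.2 240.5] 0.45 [0.4953 0.1174 0.089 ]
top carrier [272.8 247.3] 0.68 [0.4949 0.1081 0.    ]
top lug_line [330.4 192.7] 0.63 [ 0.6138 -0.0175  0.04  ]
top lug_line [269.  248.5] 0.57 [0.4861 0.1121 0.04  ]
top collar_top [416.1 227.8] 0.79 [ 0.5327 -0.1987  0.078 ]
top collar_top [153.9 285.4] 0.66 [0.3976 0.3409 0.078 ]
top stand [408.5 234.2] 0.75 [ 0.5329 -0.1962  0.    ]
[ 0.33017925 -0.00482937  1.1075675 ] [-0.05865909  0.71391775 -0.69521508  0.05963674] 51.32342521413644
side carrier [300.6 306.9] 0.66 [0.4931 0.1143 0.    ]
side carrier [333.4 279.4] 0.42 [ 0.4449 -0.0094  0.    ]
side lug_line [300.5 290.3] 0.56 [0.4922 0.1138 0.04  ]
side collar_top [311.  213.6] 0.66 [ 0.5326 -0.192   0.078 ]
side collar_top [301.2 270.8] 0.26 [0.4927 0.0999 0.078 ]
side stand [309.6 242.6] 0.68 [ 0.5365 -0.1846  0.    ]
side stand [295.5 290.2] 0.37 [0.5188 0.0508 0.    ]
[0.25920288 1.07210639 0.63473174] [ 0.05975882 -0.07872081  0.84428009 -0.52670965] 46.42539683942443
```

View pics/top0.png

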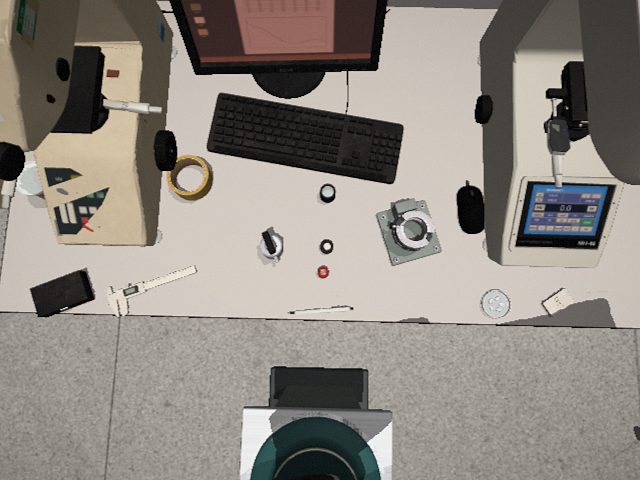

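View pics/side0.png

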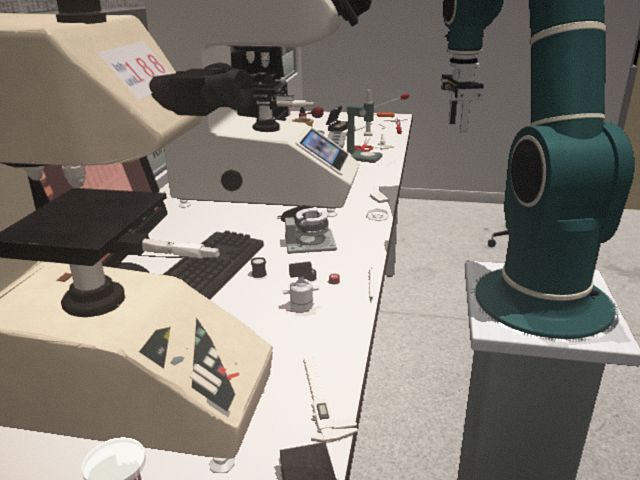

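arm_command:
  moves: [0.9, -0.9, -0.1, 0, 0.9, -0.9, -0.1, 0, 0.9, -0.9, -0.1, 0, 0.9, -0.9, -0.1, 0, 0.9, -0.9, -0.1, 0, 0.9, -0.9, -0.1, 0, 0.9, -0.9, -0.1, 0, 0.9, -0.9, -0.1, 0]

```text
t: 1.5
eef_pos: [0.3227, -0.3304, 0.2467]
orientation: [0.0, 0.99, 0.142, 0.0]
force: [0.1, -0.1, 0.7]
grip_width: 0.094
grip_force: 0.0
```

arm_command:
  moves: [0.9, -0.9, -0.1, 0, 0.9, -0.9, -0.1, 0, 0.9, -0.9, -0.1, 0, 0.9, -0.9, -0.1, 0, 0, 0, 0, 0, 0, 0, 0, 0]

```text
t: 2.1
eef_pos: [0.3957, -0.1975, 0.2585]
orientation: [0.0, 0.99, 0.143, 0.0]
force: [-0.7, -0.5, -0.1]
grip_width: 0.0941
grip_force: 0.0
```

Run:
```python
from h import *
s=manip.get_state();print(s["t"],s["eef_pos"],s["orientation"],s["qpos"])
p=look("wrist",["handle_mid","carrier","lug_line","collar_top","stand","index_spot"],"w1")
print(p["position"],p["rotation"],p["fov_y"])
```

```text
2.1 [ 0.39569564 -0.19749382  0.25854985] [1.14250282e-04 9.89775129e-01 1.42636527e-01 5.01507003e-05] [ 0.71517836  0.05813908 -0.33299631  1.99012648  0.02151857  1.09640684
 -0.91166983]
wrist carrier [41.4 27.7] 0.61 [0.4923 0.1109 0.    ]
wrist carrier [351.3  82.7] 0.28 [ 0.5297 -0.1955  0.    ]
wrist lug_line [11.3 11.4] 0.62 [0.4955 0.1103 0.04  ]
wrist lug_line [44.1 28.5] 0.41 [0.49   0.0812 0.04  ]
wrist collar_top [358.3  70.5] 0.97 [ 0.5288 -0.1947  0.078 ]
wrist collar_top [352.7  78.5] 0.5 [ 0.5217 -0.1921  0.078 ]
wrist stand [351.4  83.5] 0.6 [ 0.5291 -0.1958  0.    ]
wrist index_spot [506.8  51. ] 0.68 [ 0.5815 -0.3114  0.062 ]
wrist index_spot [360.7  71.7] 0.66 [ 0.5313 -0.1978  0.062 ]
[ 0.46767941 -0.17656542  0.42148788] [ 0.10411047  0.79363276 -0.59433475 -0.07793746] 63.41104592407547
```

View pics/w1.png

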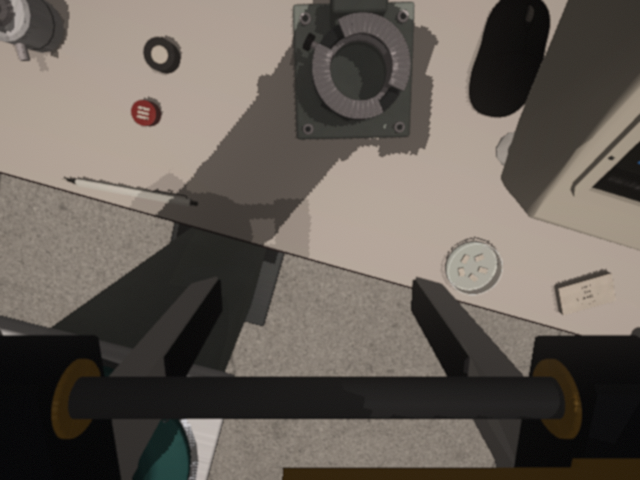

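arm_command:
  moves: [0.9, 0.1, 0.5, 0, 0.9, 0.1, 0.5, 0, 0.9, 0.1, 0.5, 0, 0, 0, 0, 0, 0, 0, 0, 0, 0, 0, 0, 0]

```text
t: 3.05
eef_pos: [0.4753, -0.1842, 0.2138]
orientation: [0.0, 0.99, 0.142, -0.0]
force: [0.4, -1.0, -0.4]
grip_width: 0.0938
grip_force: 0.0
```

Run:
```python
from h import *
s=manip.get_state();print(s["t"],s["eef_pos"],s["orientation"],s["qpos"])
p=look("wrist",["collar_top","stand","index_spot"],"w2")
p=look("wrist",["collar_top","stand","index_spot"])
print(p["position"],p["rotation"])
u,v=[int(x) for x in manip.pinpoint(p,"collar_top")[0]["pixel"]]
x0,y0=max(u-100,0),max(v-100,0)
c=p["pixels"][y0:y0+200,x0:x0+200]
cv2.imwrite("pics/w2c.png",cv2.resize(c[:,:,::-1],(600,600),interpolation=cv2.INTER_CUBIC));print(x0,y0,u,v)
np.save("w2.npy",p,allow_pickle=True)
```

```text
3.05 [ 0.47525749 -0.18419811  0.21376158] [ 1.44276509e-04  9.89936016e-01  1.41515589e-01 -2.54154605e-05] [ 0.62829843  0.24007878 -0.3678284   1.89634148  0.10066912  1.0228689
 -1.06924676]
wrist collar_top [350.7 174. ] 0.58 [ 0.5293 -0.196   0.078 ]
wrist stand [341.9 166.3] 0.71 [ 0.5292 -0.1943  0.    ]
wrist index_spot [347.6 166.8] 0.76 [ 0.5331 -0.1937  0.062 ]
wrist collar_top [348.9 174.1] 0.78 [ 0.5292 -0.1947  0.078 ]
wrist stand [345.1 162.2] 0.98 [ 0.5341 -0.196   0.    ]
wrist index_spot [349.3 168.1] 0.84 [ 0.5328 -0.1952  0.062 ]
[ 0.54745461 -0.16324671  0.37690158] [ 0.10402952  0.79300198 -0.59521139 -0.07777614]
248 74 348 174
```

View pics/w2c.png

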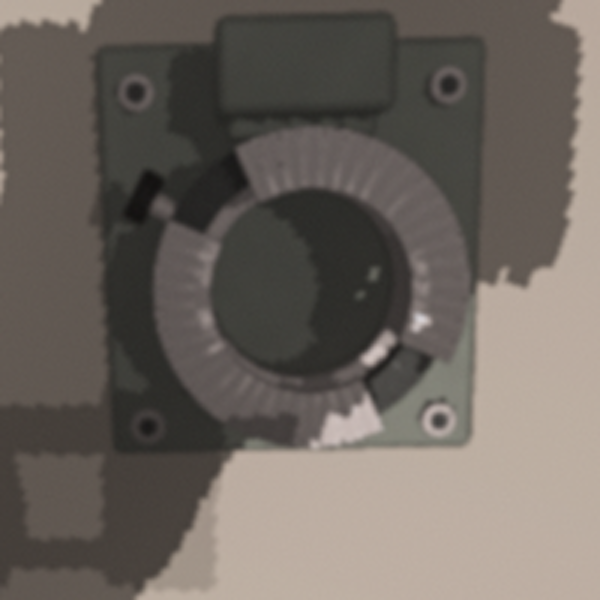

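```bash
cat >> h.py <<'E'
def proj(p,X):
    f=240/np.tan(np.radians(p["fov_y"])/2)
    c=R.from_quat(np.roll(p["rotation"],-1)).inv().apply(X-np.array(p["position"]))
    return np.c_[p["cx"]+f*c[:,0]/c[:,2],p["cy"]+f*c[:,1]/c[:,2]]
def ringfit(p,c0):
    g=cv2.GaussianBlur(cv2.cvtColor(p["pixels"],cv2.COLOR_RGB2GRAY).astype(np.float32),(0,0),1)
    a=np.linspace(0,2*np.pi,180,endpoint=False);u=np.c_[np.cos(a),np.sin(a),0*a]
    S=lambda P:cv2.remap(g,P[:,0].astype(np.float32),P[:,1].astype(np.float32),cv2.INTER_LINEAR)[:,0]
    best=[]
    for dx in np.arange(-8,8.1,.5):
        for dy in np.arange(-8,8.1,.5):
            c=np.array([c0[0]+dx/1e3,c0[1]+dy/1e3,.078]);sc=0
            for r,s in((.040,1),(.0255,-1)):
                d=s*(S(proj(p,c+u*(r-.001)))-S(proj(p,c+u*(r+.001))))
                sc+=np.mean(np.clip(d,-15,15))
            best.append((sc,*c[:2]))
    best=sorted(best)[::-1]; return np.array(best[:4])
E
python3 - <<'E'
from h import *
p=np.load("w2.npy",allow_pickle=True).item()
print(ringfit(p,(.530,-.195)))
q=lambda x,y:at_z(p,(248+x/3,74+y/3),.078)
print("c",q(311,285))
for a,b in(((234,217),(384,362)),((205,188),(408,394))):
    A,B=q(*a),q(*b);d=A-B;print((A+B)/2,np.degrees(np.arctan2(d[1],d[0])),np.linalg.norm(d))
h=proj(p,np.array([[.493,.113,.089]]));print(h)
t=manip.capture("top");c=t["pixels"][200:280,228:308]
cv2.imwrite("pics/carr.png",cv2.resize(c[:,:,::-1],(480,480),interpolation=cv2.INTER_CUBIC))
print(ringfit(t,(.530,-.195)))
E
```

```text
[[17.82221413  0.5315     -0.1955    ]
 [17.78241348  0.5315     -0.197     ]
 [17.72389984  0.5315     -0.196     ]
 [17.70447159  0.532      -0.196     ]]
c [ 0.53342105 -0.19554878  0.078     ]
[ 0.53201998 -0.19577691  0.078     ] 63.201973183154344 0.053072680623574654
[ 0.53128437 -0.19563703  0.078     ] 61.81812913535571 0.07358531920520263
[[-85.18849388 101.466584  ]]
[[ 2.13566399  0.53       -0.1955    ]
 [ 2.12810826  0.5295     -0.1955    ]
 [ 2.11013269  0.531      -0.196     ]
 [ 2.1076808   0.5295     -0.195     ]]
```

View pics/carr.png

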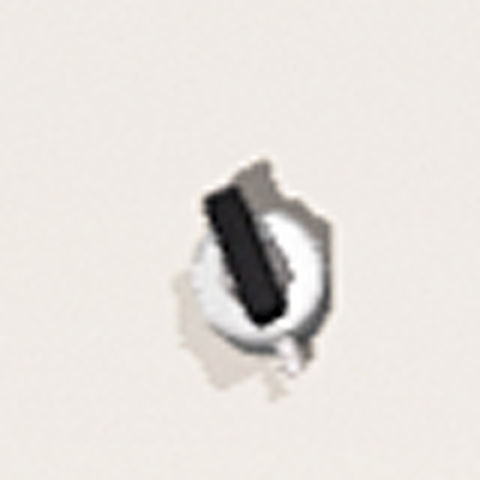

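arm_command:
  moves: [0.17, -0.92, 0, 0, 0.17, -0.92, 0, 0, 0.17, -0.92, 0, 0, 0.17, -0.92, 0, 0, 0.17, -0.92, 0, 0, 0.17, -0.92, 0, 0, 0.17, -0.92, 0, 0, 0.17, -0.92, 0, 0]

```text
t: 4.35
eef_pos: [0.4527, 0.0407, 0.2136]
orientation: [0.0, 0.99, 0.142, 0.0]
force: [0.6, -0.1, -0.6]
grip_width: 0.0941
grip_force: 0.0
```

arm_command:
  moves: [0.17, -0.92, 0, 0, 0.17, -0.92, 0, 0, 0, 0, 0, 0, 0, 0, 0, 0, 0, 0, 0, 0]

```text
t: 4.85
eef_pos: [0.4473, 0.0946, 0.2134]
orientation: [0.0, 0.99, 0.141, -0.0]
force: [-1.0, -0.6, -0.4]
grip_width: 0.0939
grip_force: 0.0
```

Run:
```python
from h import *
s=manip.get_state();print(s["t"],s["eef_pos"],s["orientation"],s["qpos"])
p=look("wrist",["handle_mid","lug_line","carrier"])
print(manip.recognise(p,"carrier")[:1])
h=proj(p,np.array([[.493,.112,.089]]))[0];print(h)
u,v=int(h[0]),int(h[1]);x0,y0=min(max(u-100,0),440),min(max(v-100,0),280);print(x0,y0)
cv2.imwrite("pics/w3c.png",cv2.resize(p["pixels"][y0:y0+200,x0:x0+200,::-1],(600,600),interpolation=cv2.INTER_CUBIC))
np.save("w3.npy",p,allow_pickle=True)
```

```text
4.85 [0.44727136 0.09457011 0.21337909] [ 9.63662759e-05  9.89957406e-01  1.41365867e-01 -1.32746229e-04] [ 0.25892026  0.16042439 -0.58228823  2.00763429  0.10459411  1.00240845
 -1.66103416]
wrist handle_mid [312.4 176.6] 0.91 [0.4924 0.1104 0.089 ]
wrist lug_line [312.  166.9] 0.58 [0.4956 0.1121 0.04  ]
wrist lug_line [484.1  68.5] 0.5 [0.6085 0.0013 0.04  ]
wrist carrier [316.5 167.6] 0.9 [0.4933 0.1074 0.    ]
[{'box': [287.5, 123.8, 345.3, 211.7], 'confidence': 0.55}]
[310.50558558 175.17865752]
210 75
```

View pics/w3c.png

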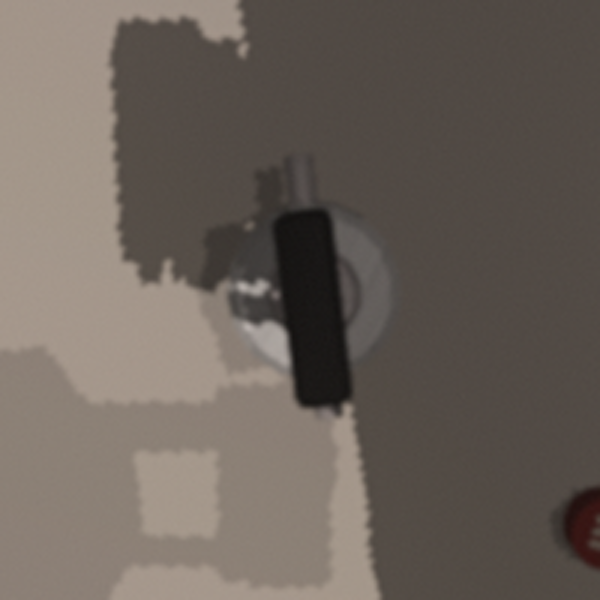

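Run:
```python
from h import *
p=np.load("w3.npy",allow_pickle=True).item()
q=lambda x,y:at_z(p,(210+x/3,75+y/3),.103)
A,B=q(302.5,212),q(323.5,403);d=A-B;print((A+B)/2,np.degrees(np.arctan2(d[1],d[0])),np.linalg.norm(d))
print(np.linalg.norm(q(275,215)-q(330,210)), at_z(p,(210+310/3,75+293/3),.055), p["position"])
```

```text
[0.49306149 0.10898175 0.103     ] 22.460813214841103 0.04428133254937908
0.012573223890775075 [0.49247445 0.10994494 0.055     ] [0.5193852  0.11534369 0.37626599]
```

arm_command:
  moves: [0.8, -0.03, 0, -0.78, 0.8, -0.03, 0, -0.78, 0, 0, 0.6, 0, 0, 0, 0.6, 0, 0, 0, 0.6, 0, 0, 0, 0.6, 0, 0, 0, 0, 0, 0, 0, 0, 0]
  grip: 50

```text
t: 5.9
eef_pos: [0.4924, 0.1119, 0.1418]
orientation: [-0.0, 0.981, 0.196, -0.0]
force: [0.0, 0.7, 0.2]
grip_width: 0.0498
grip_force: 0.0
```

Run:
```python
from h import *
s=manip.get_state();e=s["eef_pos"];th=2*np.arctan2(s["orientation"][2],s["orientation"][1])
print(s["t"],e,np.degrees(th),s["grip_width"])
d=np.array([.493,.1098])-e[:2];print("tx,ty mm",1e3*d@[np.cos(th),np.sin(th)],1e3*d@[np.sin(th),-np.cos(th)])
p=look("wrist",["handle_mid"],"w4")
```

```text
5.9 [0.492369   0.11190788 0.14180477] 22.548497603651473 0.04984453674314403
tx,ty mm -0.22553116219646058 2.188712442745789
wrist handle_mid [317.4 270.8] 0.85 [0.4925 0.111  0.089 ]
wrist handle_mid [457.1 279.1] 0.62 [0.5193 0.0329 0.089 ]
```

View pics/w4.png

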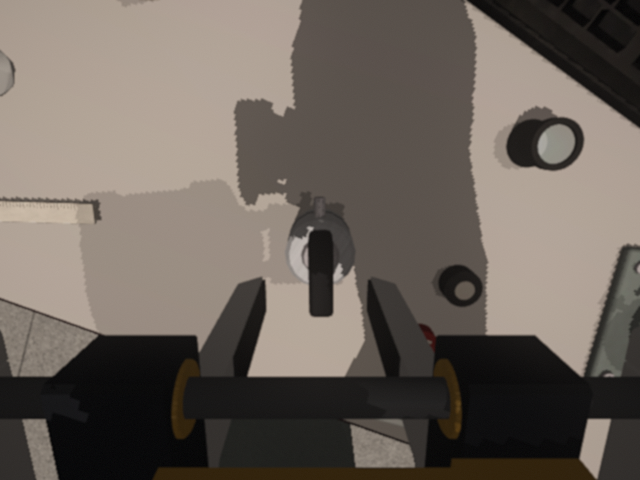

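arm_command:
  moves: [0, 0.05, 0.6, 0, 0, 0, 0.6, 0, 0, 0, 0.55, 0, 0, 0, 0, 0, 0, 0, 0, 0]

```text
t: 6.5
eef_pos: [0.4933, 0.1107, 0.0899]
orientation: [-0.0, 0.981, 0.196, 0.0]
force: [-0.3, 0.4, 0.9]
grip_width: 0.0502
grip_force: 0.0
```

arm_command:
  moves: [0, 0, 0, 0, 0, 0, 0, 0, 0, 0, 0, 0, 0, 0, 0, 0, 0, 0, 0, 0, 0, 0, 0, 0, 0, 0, 0, 0, 0, 0, 0, 0]
  grip: 0
  squeeze: 15

```text
t: 7.3
eef_pos: [0.4929, 0.1106, 0.089]
orientation: [-0.0, 0.981, 0.196, 0.0]
force: [0.0, 0.6, 0.7]
grip_width: 0.0136
grip_force: 15.0
```

arm_command:
  moves: [0, 0, -0.5, 0, 0, 0, -0.9, 0, 0, 0, -0.9, 0, 0, 0, -0.9, 0, 0, 0, -0.5, 0, 0, 0, 0, 0, 0, 0, 0, 0]
  squeeze: 25

```text
t: 8.0
eef_pos: [0.4927, 0.1104, 0.2]
orientation: [0.0, 0.981, 0.196, 0.0]
force: [0.5, 0.7, -1.4]
grip_width: 0.0139
grip_force: 25.0
```

arm_command:
  moves: [-0.15, 0.5, 0, 0, -0.25, 0.9, 0, 0, -0.25, 0.9, 0, 0, -0.25, 0.9, 0, 0, -0.25, 0.9, 0, 0, -0.25, 0.9, 0, 0, -0.25, 0.9, 0, 0, -0.25, 0.9, 0, 0]

```text
t: 8.8
eef_pos: [0.5179, -0.1007, 0.1988]
orientation: [-0.0, 0.981, 0.196, -0.001]
force: [0.4, -0.3, -1.8]
grip_width: 0.0139
grip_force: 25.0
```

arm_command:
  moves: [-0.25, 0.9, 0, 0, -0.25, 0.9, 0, 0, -0.15, 0.5, 0, 0, 0, 0, 0, -1, 0, 0, 0, -1, 0, 0, 0, -1, 0, 0, 0, -1, 0, 0, 0, -1]

```text
t: 9.6
eef_pos: [0.5266, -0.1701, 0.1992]
orientation: [-0.001, 0.931, 0.365, -0.0]
force: [0.7, 0.2, -1.7]
grip_width: 0.014
grip_force: 25.0
```

arm_command:
  moves: [0, 0, 0, -1, 0, 0, 0, -1, 0, 0, 0, -1, 0, 0, 0, -1, 0, 0, 0, -1, 0, 0, 0, 0, 0, 0, 0, 0]

```text
t: 10.3
eef_pos: [0.5268, -0.1705, 0.1995]
orientation: [-0.0, 0.855, 0.518, -0.0]
force: [-0.6, 0.2, -1.3]
grip_width: 0.0138
grip_force: 25.0
```

```bash
cat >> h.py <<'E'
def st(target=None,head=None):
    s=manip.get_state();e=s["eef_pos"];th=2*np.arctan2(s["orientation"][2],s["orientation"][1])
    print(round(s["t"],2),e.round(4),"head",np.degrees(th).round(2),"F",s["force"].round(1),"q7",s["qpos"][6].round(2),s["qpos"].round(2),"w",s["grip_width"],s["grip_force"])
    if target is not None:
        d=np.array(target)-e[:2];print("tx,ty units",d@[np.cos(th),np.sin(th)]/.03,d@[np.sin(th),-np.cos(th)]/.03)
    return th
E
python3 - <<'E'
from h import *
st((.5317,-.196))
p=look("wrist",["handle_mid","lug_line","collar_top"],"w5")
look("side",["handle_mid","lug_line","carrier","collar_top"])
look("top",["handle_mid","collar_top"])
np.save("w5.npy",p,allow_pickle=True)
E
```

```text
10.3 [ 0.5268 -0.1705  0.1995] head 62.46 F [-0.6  0.2 -1.3] q7 -0.42 [ 0.72  0.37 -0.57  1.8   0.22  1.04 -0.42] w 0.013815754039820539 24.99387413263321
tx,ty units -0.6783884276065162 0.5383663647362061
wrist handle_mid [311.9 308.7] 0.92 [ 0.5003 -0.2142  0.089 ]
wrist handle_mid [140.7  98. ] 0.25 [ 0.4703 -0.0275  0.089 ]
side handle_mid [308.9 169. ] 0.63 [ 0.6021 -0.4979  0.089 ]
side lug_line [310.6 188. ] 0.93 [ 0.5917 -0.4678  0.04  ]
side carrier [309.1 203.1] 0.72 [ 0.5926 -0.4459  0.    ]
side collar_top [311.7 209.6] 0.66 [ 0.5361 -0.2175  0.078 ]
```

View pics/w5.png

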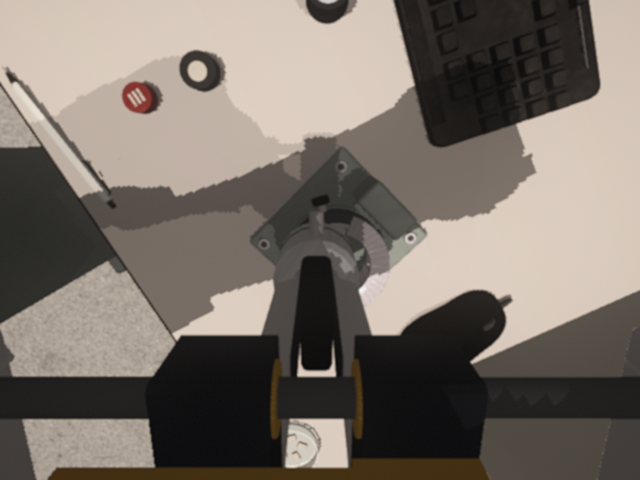

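Run:
```python
from h import *
p=np.load("w5.npy",allow_pickle=True).item()
e=np.array([.5268,-.1705]);th=np.radians(62.46)
for uv in((316,257),(316.5,368)):
    d=at_z(p,uv,.2135)[:2]-e;print("top end",1e3*d@[np.cos(th),np.sin(th)],1e3*d@[np.sin(th),-np.cos(th)])
# predicted lug tip +x and handle ends if offset 0
T=lambda x,y,z:[e[0]+x*np.cos(th)+y*np.sin(th),e[1]+x*np.sin(th)-y*np.cos(th),z]
print(proj(p,np.array([T(.023,0,.2135),T(-.023,0,.2135),T(.037,0,.1505),T(.024,0,.1505)])))
```

```text
top end 28.73794487465971 0.059335164663897266
top end -21.668239275823524 0.21867737275575166
[[315.86958988 270.56126653]
 [315.99988727 370.70154538]
 [316.01038288 208.97114305]
 [316.03679638 231.88363249]]
```

Run:
```python
from h import *
p=np.load("w5.npy",allow_pickle=True).item()
g=cv2.cvtColor(p["pixels"],cv2.COLOR_RGB2GRAY)
print("col316 rows195-380",g[195:384:3,314:319].mean(1).astype(int).tolist())
for r in(205,212,220,230,262,300,340,360): print(r,g[r,290:346:2].tolist())
```

```text
col316 rows195-380 [54, 25, 21, 19, 49, 58, 77, 92, 85, 77, 76, 78, 75, 75, 74, 80, 83, 83, 84, 84, 63, 19, 19, 19, 19, 20, 20, 19, 20, 21, 20, 21, 21, 20, 20, 20, 20, 20, 20, 19, 19, 17, 18, 18, 18, 17, 16, 17, 16, 16, 15, 15, 14, 15, 14, 14, 14, 13, 43, 203, 197, 34, 30]
205 [57, 55, 55, 56, 55, 55, 55, 56, 53, 54, 54, 44, 26, 23, 31, 42, 55, 60, 52, 51, 50, 49, 50, 50, 50, 51, 51, 50]
212 [54, 56, 55, 55, 55, 54, 55, 53, 53, 55, 64, 69, 70, 72, 79, 84, 78, 52, 35, 31, 31, 31, 31, 31, 30, 31, 32, 32]
220 [54, 54, 54, 55, 54, 50, 50, 41, 30, 38, 66, 71, 74, 79, 97, 101, 86, 47, 31, 32, 32, 31, 31, 32, 30, 31, 31, 33]
230 [53, 61, 68, 68, 57, 57, 64, 69, 71, 71, 67, 70, 75, 75, 77, 92, 87, 73, 72, 68, 65, 58, 61, 69, 73, 78, 78, 75]
262 [83, 82, 84, 86, 85, 76, 31, 19, 19, 19, 19, 19, 19, 19, 20, 19, 18, 19, 21, 18, 36, 80, 88, 85, 85, 98, 125, 135]
300 [74, 73, 75, 58, 25, 21, 21, 21, 20, 20, 19, 20, 20, 21, 20, 21, 22, 21, 20, 20, 21, 21, 22, 55, 74, 73, 73, 74]
340 [70, 40, 18, 19, 19, 15, 17, 17, 16, 16, 16, 16, 16, 17, 16, 16, 17, 18, 18, 15, 17, 38, 27, 16, 17, 34, 68, 72]
360 [39, 19, 19, 17, 133, 160, 23, 14, 14, 13, 14, 16, 14, 14, 14, 15, 16, 13, 16, 15, 23, 146, 152, 21, 18, 20, 33, 69]
```

Run:
```python
from h import *
p=np.load("w5.npy",allow_pickle=True).item()
e=np.array([.5268,-.1705]);th=np.radians(62.46)
T=lambda x,y,z:[e[0]+x*np.cos(th)+y*np.sin(th),e[1]+x*np.sin(th)-y*np.cos(th),z]
for dz in(0,-.002):
  for x in(.023,-.023):
    for z in(.2135,.1855): print(dz,x,z,proj(p,np.array([T(x,-.007,z+dz),T(x,.007,z+dz)])).round(1).tolist())
print(proj(p,np.array([T(.037,-.004,.1505),T(.037,.004,.1505),T(0,-.024,.1655),T(0,.024,.1655)])).round(1).tolist())
g=cv2.cvtColor(p["pixels"],cv2.COLOR_RGB2GRAY)
for r in(270,280,290,310,320): 
    w=np.where(g[r,285:350]<40)[0]+285;print(r,w.min(),w.max())
```

```text
0 0.023 0.2135 [[298.6, 270.6], [333.2, 270.5]]
0 0.023 0.1855 [[301.2, 251.1], [330.7, 251.1]]
0 -0.023 0.2135 [[299.9, 370.7], [332.1, 370.7]]
0 -0.023 0.1855 [[302.2, 338.6], [329.9, 338.6]]
-0.002 0.023 0.2135 [[298.8, 269.0], [333.0, 268.9]]
-0.002 0.023 0.1855 [[301.4, 250.0], [330.6, 249.9]]
-0.002 -0.023 0.2135 [[300.1, 368.1], [331.9, 368.1]]
-0.002 -0.023 0.1855 [[302.3, 336.7], [329.8, 336.7]]
[[308.8, 209.0], [323.3, 209.0], [271.6, 281.7], [360.6, 281.6]]
270 301 331
280 300 332
290 299 334
310 296 336
320 295 337
```

arm_command:
  moves: [-0.33, 0.26, 0, 0, -0.32, 0.26, 0, 0, 0, 0, 0.4, 0, 0, 0, 0.3, 0, 0, 0, 0, 0, 0, 0, 0, 0, 0, 0, 0, 0]

```text
t: 11.6
eef_pos: [0.532, -0.1951, 0.1791]
orientation: [0.0, 0.855, 0.519, 0.0]
force: [-0.0, 0.2, -1.4]
grip_width: 0.0141
grip_force: 25.0
```

Run:
```python
from h import *
st((.5315,-.195))
p=manip.capture("wrist");c=p["pixels"][150:350,216:416]
cv2.imwrite("pics/w6.png",cv2.resize(c[:,:,::-1],(600,600),interpolation=cv2.INTER_CUBIC))
np.save("w6.npy",p,allow_pickle=True)
q=manip.capture("side")
for t in("collar_top","lug_line","carrier","handle_mid","index_spot"):
    for r in manip.pinpoint(q,t)[:1]:print(t,r["pixel"],r["confidence"])
print(proj(q,np.array([[.5315,-.195,.078],[.5315,-.195,.040+.0895]])))
```

```text
11.6 [ 0.532  -0.1951  0.1791] head 62.58 F [-0.   0.2 -1.4] q7 -0.39 [ 0.73  0.41 -0.55  1.79  0.25  1.01 -0.39] w 0.014136408201241193 24.99405562877655
tx,ty units -0.004585823231341013 -0.015089124159523671
collar_top [311.2, 214.4] 0.6
lug_line [307.1, 194.8] 0.57
carrier [307.2, 210.1] 0.73
handle_mid [311.3, 243.3] 0.68
index_spot [310.5, 219.3] 0.56
[[311.67876438 213.15662397]
 [311.24829423 194.03913639]]
```

View pics/w6.png

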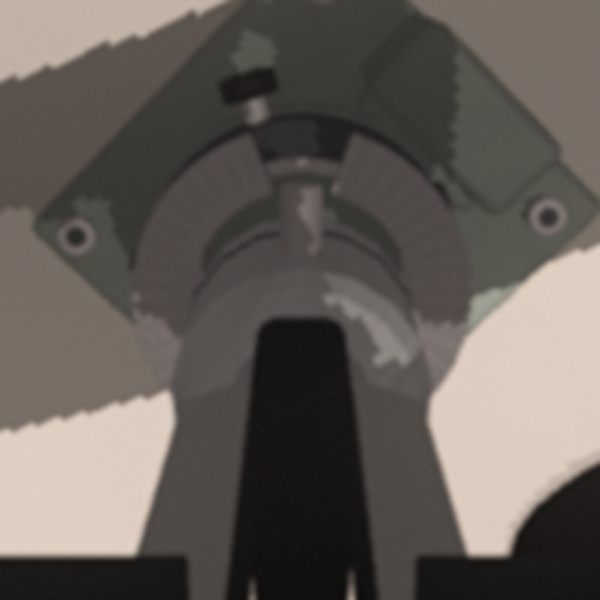

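arm_command:
  moves: [0, 0, 0.25, 0, 0, 0, 0.25, 0, 0, 0, 0.25, 0, 0, 0, 0, 0, 0, 0, 0, 0]

```text
t: 12.45
eef_pos: [0.5317, -0.1953, 0.1562]
orientation: [-0.0, 0.855, 0.519, -0.0]
force: [-0.5, -0.1, -1.6]
grip_width: 0.0137
grip_force: 25.0
```

arm_command:
  moves: [0, 0, 0.2, 0, 0, 0, 0.2, 0, 0, 0, 0.2, 0, 0, 0, 0, 0, 0, 0, 0, 0]

```text
t: 12.95
eef_pos: [0.5318, -0.1953, 0.1383]
orientation: [-0.0, 0.855, 0.519, -0.0]
force: [-0.5, -0.6, -1.6]
grip_width: 0.0141
grip_force: 25.0
```

arm_command:
  moves: [0, 0, 0.15, 0, 0, 0, 0.15, 0, 0, 0, 0, 0, 0, 0, 0, 0]

```text
t: 13.35
eef_pos: [0.5318, -0.1953, 0.1293]
orientation: [-0.0, 0.855, 0.519, -0.0]
force: [-0.4, 0.1, -1.7]
grip_width: 0.0136
grip_force: 25.0
```

arm_command:
  moves: [0, 0, 0.15, 0, 0, 0, 0.15, 0, 0, 0, 0.1, 0, 0, 0, 0, 0, 0, 0, 0, 0]

```text
t: 13.85
eef_pos: [0.5318, -0.1953, 0.1174]
orientation: [-0.0, 0.855, 0.519, -0.0]
force: [-0.7, 0.5, -1.4]
grip_width: 0.014
grip_force: 25.0
```

arm_command:
  moves: [0, 0, 0.06, 0, 0, 0, 0.06, 0, 0, 0, 0, 0]

```text
t: 14.15
eef_pos: [0.532, -0.1954, 0.1139]
orientation: [0.0, 0.855, 0.519, 0.0]
force: [-0.6, -0.2, 2.1]
grip_width: 0.0138
grip_force: 25.0
```

arm_command:
  moves: [0, 0, 0.05, 0, 0, 0, 0.05, 0, 0, 0, 0, 0, 0, 0, 0, 0]

```text
t: 14.55
eef_pos: [0.5319, -0.1954, 0.111]
orientation: [0.0, 0.855, 0.519, 0.0]
force: [0.2, 0.1, 2.7]
grip_width: 0.0133
grip_force: 25.0
```

arm_command:
  moves: [0, 0, 0, 0.5, 0, 0, 0, 0.8, 0, 0, 0, 0.9, 0, 0, 0, 0.9, 0, 0, 0, 0.5, 0, 0, 0, 0]

```text
t: 15.15
eef_pos: [0.5319, -0.1954, 0.111]
orientation: [0.0, 0.913, 0.408, 0.0]
force: [-0.0, -0.0, 3.5]
grip_width: 0.0138
grip_force: 25.0
```

arm_command:
  moves: [0, 0, 0, 0.8, 0, 0, 0, 0.9, 0, 0, 0, 0.9, 0, 0, 0, 0.9, 0, 0, 0, 0.9, 0, 0, 0, 0.6, 0, 0, 0, 0]

```text
t: 15.85
eef_pos: [0.5319, -0.1954, 0.1109]
orientation: [0.0, 0.97, 0.243, 0.0]
force: [0.5, -1.3, 3.4]
grip_width: 0.014
grip_force: 25.0
```

```bash
python3 -c "
from h import *
st((.5319,-.1954))"
```

```text
15.85 [ 0.5319 -0.1954  0.1109] head 28.18 F [ 0.5 -1.3  3.4] q7 -0.97 [ 0.6   0.47 -0.38  1.85  0.23  0.86 -0.97] w 0.014029794994038195 24.998483061790466
tx,ty units 0.0007315074986383212 -0.00016976567518055103
```

Turned 34.4° so far, still pressing. Now small steps.

arm_command:
  moves: [0, 0, 0, 0.55, 0, 0, 0, 0]

```text
t: 16.05
eef_pos: [0.5318, -0.1954, 0.1109]
orientation: [-0.0, 0.974, 0.225, 0.0]
force: [0.4, -1.4, 3.1]
grip_width: 0.014
grip_force: 25.0
```

arm_command:
  moves: [0, 0, 0, 0.55, 0, 0, 0, 0]

```text
t: 16.25
eef_pos: [0.5318, -0.1954, 0.1109]
orientation: [0.0, 0.978, 0.207, 0.0]
force: [-0.0, -0.8, 3.6]
grip_width: 0.0138
grip_force: 25.0
```

arm_command:
  moves: [0, 0, 0, 0.5, 0, 0, 0, 0]

```text
t: 16.45
eef_pos: [0.5318, -0.1954, 0.1109]
orientation: [0.0, 0.982, 0.189, -0.0]
force: [-0.1, 0.3, 3.9]
grip_width: 0.0137
grip_force: 25.0
```

arm_command:
  moves: [0, 0, 0, 0.5, 0, 0, 0, 0]

```text
t: 16.65
eef_pos: [0.5318, -0.1954, 0.1108]
orientation: [-0.0, 0.985, 0.172, -0.0]
force: [-0.6, 0.1, 3.7]
grip_width: 0.0139
grip_force: 25.0
```

arm_command:
  moves: [0, 0, 0, 0.5, 0, 0, 0, 0]

```text
t: 16.85
eef_pos: [0.5318, -0.1954, 0.1108]
orientation: [-0.0, 0.988, 0.155, -0.0]
force: [0.6, -0.8, 4.3]
grip_width: 0.0135
grip_force: 25.0
```

arm_command:
  moves: [0, 0, 0, 0.5, 0, 0, 0, 0]

```text
t: 17.05
eef_pos: [0.5318, -0.1954, 0.1108]
orientation: [-0.0, 0.99, 0.138, -0.0]
force: [0.3, 0.0, 4.4]
grip_width: 0.0139
grip_force: 25.0
```

arm_command:
  moves: [0, 0, 0, 0.5, 0, 0, 0, 0]

```text
t: 17.25
eef_pos: [0.5318, -0.1954, 0.1108]
orientation: [-0.0, 0.993, 0.121, -0.0]
force: [-0.3, -0.3, 3.6]
grip_width: 0.0139
grip_force: 25.0
```

arm_command:
  moves: [0, 0, 0, 0.5, 0, 0, 0, 0]

```text
t: 17.45
eef_pos: [0.5318, -0.1953, 0.1108]
orientation: [-0.0, 0.995, 0.103, -0.0]
force: [0.1, -1.1, 3.7]
grip_width: 0.0136
grip_force: 25.0
```

arm_command:
  moves: [0, 0, 0, 0.5, 0, 0, 0, 0]

```text
t: 17.65
eef_pos: [0.5318, -0.1954, 0.1108]
orientation: [-0.0, 0.996, 0.086, -0.0]
force: [-0.4, -0.7, 4.6]
grip_width: 0.0141
grip_force: 25.0
```

arm_command:
  moves: [0, 0, 0, 0.5, 0, 0, 0, 0]

```text
t: 17.85
eef_pos: [0.5318, -0.1954, 0.1108]
orientation: [-0.0, 0.998, 0.068, -0.0]
force: [0.2, -0.8, 3.4]
grip_width: 0.0142
grip_force: 25.0
```

arm_command:
  moves: [0, 0, 0, 0.5, 0, 0, 0, 0]

```text
t: 18.05
eef_pos: [0.5318, -0.1954, 0.1108]
orientation: [-0.0, 0.999, 0.051, -0.0]
force: [0.8, -0.2, 3.7]
grip_width: 0.0137
grip_force: 25.0
```

arm_command:
  moves: [0, 0, 0, 0.5, 0, 0, 0, 0]

```text
t: 18.25
eef_pos: [0.5318, -0.1954, 0.1108]
orientation: [0.0, 0.999, 0.034, -0.0]
force: [0.7, -1.1, 4.2]
grip_width: 0.0138
grip_force: 25.0
```

arm_command:
  moves: [0, 0, 0, 0.5, 0, 0, 0, 0]

```text
t: 18.45
eef_pos: [0.5318, -0.1954, 0.1108]
orientation: [-0.0, 1.0, 0.016, -0.0]
force: [0.3, -0.7, 3.0]
grip_width: 0.0139
grip_force: 25.0
```

arm_command:
  moves: [0, 0, 0, 0.5, 0, 0, 0, 0]

```text
t: 18.65
eef_pos: [0.5318, -0.1954, 0.1108]
orientation: [-0.0, 1.0, -0.001, -0.0]
force: [-0.1, -0.4, 4.0]
grip_width: 0.0137
grip_force: 25.0
```

arm_command:
  moves: [0, 0, 0, 0.5, 0, 0, 0, 0]

```text
t: 18.85
eef_pos: [0.5318, -0.1953, 0.1108]
orientation: [-0.0, 1.0, -0.019, -0.0]
force: [1.0, -0.1, 3.5]
grip_width: 0.0139
grip_force: 25.0
```

arm_command:
  moves: [0, 0, 0, 0.5, 0, 0, 0, 0]

```text
t: 19.05
eef_pos: [0.5318, -0.1951, 0.1108]
orientation: [-0.0, 0.999, -0.036, -0.0]
force: [0.0, 2.1, 3.6]
grip_width: 0.0138
grip_force: 25.0
```

arm_command:
  moves: [0, 0, 0, 0.5, 0, 0, 0, 0]

```text
t: 19.25
eef_pos: [0.5318, -0.1954, 0.1108]
orientation: [-0.0, 0.999, -0.054, -0.0]
force: [0.3, 0.3, 2.8]
grip_width: 0.0133
grip_force: 25.0
```

arm_command:
  moves: [0, 0, 0, 0.5, 0, 0, 0, 0]

```text
t: 19.45
eef_pos: [0.5318, -0.1955, 0.1108]
orientation: [0.0, 0.997, -0.071, -0.0]
force: [-0.3, -0.2, 2.6]
grip_width: 0.0139
grip_force: 25.0
```

arm_command:
  moves: [0, 0, 0, 0.4, 0, 0, 0, 0]

```text
t: 19.65
eef_pos: [0.5315, -0.1954, 0.1106]
orientation: [-0.0, 0.996, -0.086, -0.0]
force: [-0.3, -1.2, -1.8]
grip_width: 0.0138
grip_force: 25.0
```

arm_command:
  moves: [0, 0, 0.05, 0, 0, 0, 0.03, 0, 0, 0, 0, 0, 0, 0, 0, 0]

```text
t: 20.05
eef_pos: [0.5317, -0.1955, 0.1084]
orientation: [0.0, 0.996, -0.086, -0.0]
force: [-1.0, -1.3, 1.9]
grip_width: 0.0138
grip_force: 25.0
```

```bash
python3 -c "
from h import *
st((.5319,-.1954));print(manip.get_state()['wrist_torque'])"
```

```text
20.05 [ 0.5317 -0.1955  0.1084] head -9.84 F [-1.  -1.3  1.9] q7 -1.56 [ 0.48  0.46 -0.23  1.85  0.14  0.84 -1.56] w 0.013813562987064057 24.998968541622162
tx,ty units 0.005237646984454011 -0.0032018964583352167
[-0.17266716  0.30477945 -0.01434467]
```

arm_command:
  moves: [0, 0, 0, 0, 0, 0, 0, 0, 0, 0, 0, 0, 0, 0, 0, 0, 0, 0, 0, 0]
  grip: 45

```text
t: 20.55
eef_pos: [0.5318, -0.1953, 0.1084]
orientation: [-0.0, 0.996, -0.086, -0.0]
force: [0.0, -0.1, -0.5]
grip_width: 0.0445
grip_force: 0.0
```

arm_command:
  moves: [0, 0, -0.2, 0, 0, 0, -0.5, 0, 0, 0, -0.8, 0, 0, 0, -0.8, 0, 0, 0, -0.8, 0, -0.8, 0, 0, 0, -0.8, 0, 0, 0, 0, 0, 0, 0]

```text
t: 21.35
eef_pos: [0.4827, -0.1871, 0.203]
orientation: [0.0, 0.996, -0.086, 0.0]
force: [0.5, 0.3, 0.1]
grip_width: 0.0451
grip_force: 0.0
```

Run:
```python
from h import *
st()
Z.update(handle_mid=.109,lug_line=.06,carrier=.02)
p=look("wrist",["handle_mid","lug_line","carrier","collar_top"],"w7")
q=look("side",["handle_mid","lug_line","carrier","collar_top"])
tt=manip.pinpoint(p,"handle_mid");ss=manip.pinpoint(q,"handle_mid")
if tt and ss: print(tri([(p,tt[0]["pixel"]),(q,ss[0]["pixel"])]))
```

```text
21.35 [ 0.4827 -0.1871  0.203 ] head -9.87 F [0.5 0.3 0.1] q7 -1.5 [ 0.53  0.26 -0.25  1.89  0.08  1.   -1.5 ] w 0.04514337516635935 0.0
wrist handle_mid [313.4 179.7] 0.6 [ 0.531  -0.1939  0.109 ]
wrist lug_line [315.2 173. ] 0.63 [ 0.531 -0.195  0.06 ]
wrist carrier [320.9 170.1] 0.96 [ 0.5293 -0.1997  0.02  ]
side handle_mid [312.6 202.8] 0.74 [ 0.5272 -0.1885  0.109 ]
side lug_line [307.9 220.7] 0.85 [ 0.54   -0.1873  0.06  ]
side carrier [313.1 234.7] 0.74 [ 0.5282 -0.1911  0.02  ]
side collar_top [309.4 211.4] 0.76 [ 0.5395 -0.2051  0.078 ]
[ 0.52958781 -0.19414031  0.1064188 ]
```

View pics/w7.png

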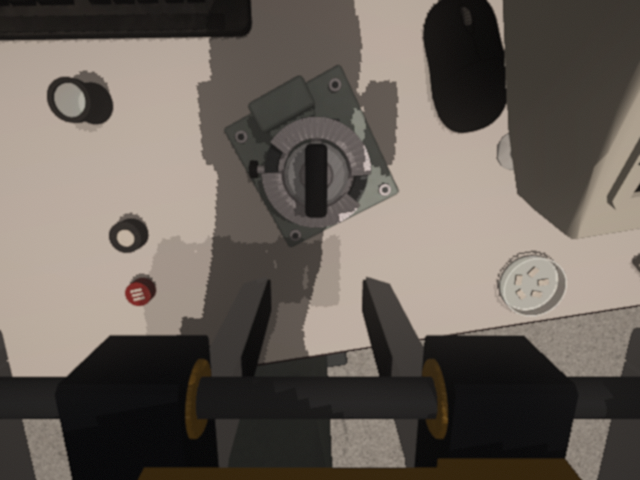

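The picture shows the carrier sitting level in the collar. Its handle is at about (316,180), turned away from the slots at (270,163) and (357,186). The triangulated handle height of about 107 mm matches the locked height of 109 mm; on the flat it would be 115 mm.

```bash
python3 -c "
from station import manip
print(manip.job_done())"
```

```text
the job is handed in; nothing more can be done
None
```

The carrier is locked in the bayonet collar: its lugs dropped into the notches after about a 72° clockwise turn, the gripper has let go and moved clear, and the job was handed in at about 21 s on the robot clock.

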